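Empty the dispenser's parts cup into the tote with the matching sample

ROBOT

A 6-joint arm with a two-finger parallel gripper is mounted at the origin on the work surface. World frame = base frame: x ahead of the robot, y to its left, z up, the work surface at z = 0. Lengths are in m, angles in rad, forces in N, time in s.
With the tool pointing down it reaches from about 0.25 to 0.725 m from the base axis. Payload 4 kg.
Tool frame: the origin (TCP) lies between the finger pads; the fingertips stand 25 mm ahead of it and the grasp point (between the pads) lies 6 mm ahead of it; x points along the fingers, z is the direction in which the jaws open and shut, and the axes are right-handed (so a half turn about x gives the same grasp; the last joint's range is limited). The gripper opens to 85 mm and grips with 20 to 120 N. Pads are 22 mm wide; open, the fingers measure 114 mm over their backs; the gripper's body (76 mm by 85 mm) begins 54 mm behind the grasp point. The pads swing forward as they close: fully open they stand 13 mm farther back than shut.
Start: joints at [-1.108, 0.241, 0.005, 1.335, 0, 1.571], TCP at [0.223, -0.447, 0.256] pointing down, gripper open.
Joint ranges: [-2.72, 2.72], [-1.05, 1.87], [-1.09, 1.28], [-1.99, 2.15], [-1.42, 1.44], [-3.14, 3.14]. Speed limits (rad/s): [2.79, 2.79, 3.14, 3.14, 3.14, 3.14].

INTERFACE

Orientations are given as a 3x3 rotation matrix whose columns are the frame's x, y, z axes.
In Python, from plant import bot gives the robot as it stands. Calls block until the motion is done:
- bot.goto(position, orientation): joint-space move of the TCP to a pose.
- bot.move_straight(position, rot=None, v=0.15): straight line of the TCP; rot=None keeps the orientation; v is the mean speed in m/s.
- bot.movej(angles): joint-space move.
- bot.gripper_to(opening, newtons=None): finger opening in m; newtons is the grip in N (None keeps the last); returns when the fingers have stopped.
- bot.wait(seconds).
- bot.ik(position, orientation): joint angles nearest the present ones, or None.
- bot.snapshot(name): name is "side" or "top" or "wrist"; returns the picture (384x512x3 uint8, blue, green, red); there is no depth.
- bot.camera_info(name): a dict with "mtx" (3x3 intrinsics, pixels), "R" (3x3) and "t" (3): a world point X has camera coordinates R X + t. Camera axes: x right, y down, z forward; pixel columns grow to the right and rows downward; lengths in m; the calibration is good to about 2 mm. A picture is of the moment at which its call begins: read the wrist's pose just before it. camera_info takes no time and is no camera call; for the wrist camera it gives the pose at the moment of the call.
A pose or a line that the arm cannot do raises bot.MotionError and nothing moves.
- bot.hand_in(): hands the job in, once; it reports no verdict.
Readings, each from a call of its own:
- bot.get_clock(): time.
- bot.get_qpos(): joint angles.
- bot.get_joint_vel(): joint speeds.
- bot.get_effort(): joint torques, N m.
- bot.get_tool_pos(): TCP position.
- bot.get_ee_rot(): TCP orientation.
- bot.get_ft_force(): force on the tool from outside, world axes, zero at the start.
- bot.get_torque(): the same for the moment, N m.
- bot.get_gripper_width(): finger opening in m.
Only numpy, scipy, OpenCV 4.12 (cv2) and the standard library are available. Lean on these libraries where they do the work, as an engineer would, in place of code of your own. Each camera call takes 0.05 s, during which the arm holds its last target. There are 200 camera calls.

TASK

Take the blue cup from under the dispenser's spout and tip all four brass rollers out of it into the green tote whose ledge carries the brass sample, so that they all end up lying inside it. Then stand the empty cup upright again on the red pad, centred under the spout, and let go. Leave everything else where it stands.

Things in the scene. Friction and masses are not known exactly. Their poses are not given: they have to be found in the camera images.
- cup: Round open plastic cup, blue, 70 mm high, straight flaring wall 3 mm thick, outside diameter 46 mm at the foot and 68 mm at the rim, inside floor 4 mm above the foot, about 0.1 kg empty. Holds the four rollers at the start. Origin: centre of its underside; z axis: out of the mouth.
- pad (a point): Centre of the top of the flat red disc (80 mm across, top 10 mm above the table) on the dispenser's foot, right under its spout. The cup stands here at the start.
- dispenser: Fixed pale green parts dispenser. Origin on the table under the pad's centre; x points to its back (open front faces -x), y to its left. Foot plate 100 mm (x) by 220 mm (y), from y = -50 to +170 mm, 6 mm high. Column 50 mm (x) by 60 mm (y), centred at y = +135 mm; white hopper (84 mm across) on top at y = +120 mm, to 260 mm. The space over the cup is open only to front, back and right.
- spout (a point): Centre of the mouth of the steel spout (28 mm across, 30 mm long), 140 mm above the table, straight over the pad. It hangs from the dispenser's arm, which is 40 mm wide (x), runs from the dispenser's y = -20 to +165 mm and lies 170 to 225 mm above the table.
- tote_left: Fixed green open tote on the robot's left: 200 mm (its x) by 160 mm (its y), 90 mm high, walls and floor 4 mm. Origin: centre of its underside, z up. A ledge sticks out from its outer long side (+y), flush with the rim.
- tote_right: The same tote on the robot's right, mirrored: its ledge sticks out at -y.
- tote_left_ledge (a point): Centre of the top of the left tote's ledge (90 x 70 mm), where a sample disc lies.
- tote_right_ledge (a point): Centre of the top of the right tote's ledge, where the other sample disc lies.
- sample_brass: Sample disc: white, 56 mm across, with three brass rollers fixed upright on it, the same kind as those in the cup. Fixed on the ledge of one of the two totes (which one varies). Origin: centre of its underside.
- sample_black: Sample disc: white, 56 mm across, with three black 15 mm blocks fixed on it. Fixed on the other tote's ledge. Origin: centre of its underside.
- roller0: One of four loose polished brass rollers in the cup: short solid cylinder 16 mm across and 17 mm long, about 32 g, slippery (friction about 0.18). Origin: its centre; z along its axis.
- roller1: One of four loose polished brass rollers in the cup: short solid cylinder 16 mm across and 17 mm long, about 32 g, slippery (friction about 0.18). Origin: its centre; z along its axis.
- roller2: One of four loose polished brass rollers in the cup: short solid cylinder 16 mm across and 17 mm long, about 32 g, slippery (friction about 0.18). Origin: its centre; z along its axis.
- roller3: One of four loose polished brass rollers in the cup: short solid cylinder 16 mm across and 17 mm long, about 32 g, slippery (friction about 0.18). Origin: its centre; z along its axis.
- bottle: Bystander: yellow plastic bottle with a red cap, 56 mm across, 190 mm high, standing in front of the dispenser. Origin: centre of its underside.
- gauge: Bystander: steel plug gauge standing on its 30 mm foot, 70 mm high, right of the dispenser's pad. Origin: centre of its underside.
- tape: Bystander: orange ring (tape core) lying flat, 72 mm across, 25 mm high. Origin: centre of its underside.
- caliper: Bystander: steel caliper lying flat, 160 mm long (along its x), up to 11 mm high. Origin: middle of its bar's underside.
- screwdriver: Bystander: screwdriver with a red handle, 200 mm long, lying beyond the left tote.
- jar: Bystander: amber jar with a steel cap, 70 mm across, 90 mm high. Origin: centre of its underside.
There are look-alikes about, which are no part of the job. There is more than one size of the cup; the job needs the larger.

How it is judged:
On the way:
1. all four rollers lie in the tote whose ledge carries the brass sample (((horizontal distance between sample_brass and tote_left_ledge below 0.04 m and (x of roller0 in the frame of tote_left between -0.098 and 0.098 m and y of roller0 in the frame of tote_left between -0.078 and 0.078 m and z of roller0 in the frame of tote_left between 0 and 0.08 m) and (x of roller1 in the frame of tote_left between -0.098 and 0.098 m and y of roller1 in the frame of tote_left between -0.078 and 0.078 m and z of roller1 in the frame of tote_left between 0 and 0.08 m) and (x of roller2 in the frame of tote_left between -0.098 and 0.098 m and y of roller2 in the frame of tote_left between -0.078 and 0.078 m and z of roller2 in the frame of tote_left between 0 and 0.08 m) and (x of roller3 in the frame of tote_left between -0.098 and 0.098 m and y of roller3 in the frame of tote_left between -0.078 and 0.078 m and z of roller3 in the frame of tote_left between 0 and 0.08 m)) or (horizontal distance between sample_brass and tote_right_ledge below 0.04 m and (x of roller0 in the frame of tote_right between -0.098 and 0.098 m and y of roller0 in the frame of tote_right between -0.078 and 0.078 m and z of roller0 in the frame of tote_right between 0 and 0.08 m) and (x of roller1 in the frame of tote_right between -0.098 and 0.098 m and y of roller1 in the frame of tote_right between -0.078 and 0.078 m and z of roller1 in the frame of tote_right between 0 and 0.08 m) and (x of roller2 in the frame of tote_right between -0.098 and 0.098 m and y of roller2 in the frame of tote_right between -0.078 and 0.078 m and z of roller2 in the frame of tote_right between 0 and 0.08 m) and (x of roller3 in the frame of tote_right between -0.098 and 0.098 m and y of roller3 in the frame of tote_right between -0.078 and 0.078 m and z of roller3 in the frame of tote_right between 0 and 0.08 m)))), for 0.2 s.
At the end, for the whole second after the job is handed in: All four rollers lie at rest inside the tote whose ledge carries the brass sample (below its rim), and the cup stands at rest on the red pad, upright within about 4.5 degrees, its foot flat on the pad (within 4 mm) and centred within 20 mm (((horizontal distance between sample_brass and tote_left_ledge below 0.04 m and (x of roller0 in the frame of tote_left between -0.098 and 0.098 m and y of roller0 in the frame of tote_left between -0.078 and 0.078 m and z of roller0 in the frame of tote_left between 0 and 0.08 m) and (x of roller1 in the frame of tote_left between -0.098 and 0.098 m and y of roller1 in the frame of tote_left between -0.078 and 0.078 m and z of roller1 in the frame of tote_left between 0 and 0.08 m) and (x of roller2 in the frame of tote_left between -0.098 and 0.098 m and y of roller2 in the frame of tote_left between -0.078 and 0.078 m and z of roller2 in the frame of tote_left between 0 and 0.08 m) and (x of roller3 in the frame of tote_left between -0.098 and 0.098 m and y of roller3 in the frame of tote_left between -0.078 and 0.078 m and z of roller3 in the frame of tote_left between 0 and 0.08 m)) or (horizontal distance between sample_brass and tote_right_ledge below 0.04 m and (x of roller0 in the frame of tote_right between -0.098 and 0.098 m and y of roller0 in the frame of tote_right between -0.078 and 0.078 m and z of roller0 in the frame of tote_right between 0 and 0.08 m) and (x of roller1 in the frame of tote_right between -0.098 and 0.098 m and y of roller1 in the frame of tote_right between -0.078 and 0.078 m and z of roller1 in the frame of tote_right between 0 and 0.08 m) and (x of roller2 in the frame of tote_right between -0.098 and 0.098 m and y of roller2 in the frame of tote_right between -0.078 and 0.078 m and z of roller2 in the frame of tote_right between 0 and 0.08 m) and (x of roller3 in the frame of tote_right between -0.098 and 0.098 m and y of roller3 in the frame of tote_right between -0.078 and 0.078 m and z of roller3 in the frame of tote_right between 0 and 0.08 m))) and angle between cup's own z axis and vertical below 0.08 rad and horizontal distance between cup and pad below 0.02 m and z of cup in the frame of dispenser below 0.014 m and linear speed of cup below 0.02 m/s and linear speed of each of roller0, roller1, roller2, roller3 below 0.03 m/s); the robot touches nothing.
It fails at once if a bystander (bottle, gauge, tape, caliper, screwdriver, jar) is shifted by more than 30 mm (distance of any of bottle, gauge, tape, caliper, screwdriver, jar from where it was at the start of the episode above 0.03 m).
It fails at once if the bottle, the gauge or the jar is knocked over (angle between any of bottle, gauge, jar's own z axis and vertical above 0.5 rad).
It also fails if it takes over 72 s, if anything falls off the work surface, if the arm or the gripper's body presses on something with over 40 N, if the wrist force passes 120 N, or if a joint passes its speed limit or range.

## Working session

There is one attempt and no reset: what is moved stays moved. The work goes in short steps, each a Python script; the robot and the scene stay as the last script left them, time stands still between calls to the robot, and variables do not carry over. Pictures are saved under pics/ and viewed, about 8 in all and at most 12, crops included, and the job is handed in when it is done.

```bash
ls; mkdir -p pics
python3 - <<'E'
from plant import bot
import cv2,numpy as np
for n in ["top","side"]:
    im=bot.snapshot(n); cv2.imwrite(f"pics/{n}0.png",im)
    c=bot.camera_info(n); print(n,c["mtx"].round(1).tolist(),c["R"].round(3).tolist(),c["t"].round(3).tolist(), (-c["R"].T@c["t"]).round(3))
E
```

```text
pics
top [[365.5, 0.0, 252.3], [0.0, 365.5, 187.2], [0.0, 0.0, 1.0]] [[-0.029, -1.0, -0.003], [-0.982, 0.029, -0.186], [0.186, -0.002, -0.983]] [0.021, 0.585, 1.241] [0.344 0.007 1.328]
side [[390.3, 0.0, 251.1], [0.0, 390.3, 192.8], [0.0, 0.0, 1.0]] [[0.975, -0.222, -0.004], [-0.131, -0.562, -0.817], [0.179, 0.797, -0.577]] [-0.554, 0.157, 1.11] [ 0.361 -0.919  0.766]
```

View pics/top0.png

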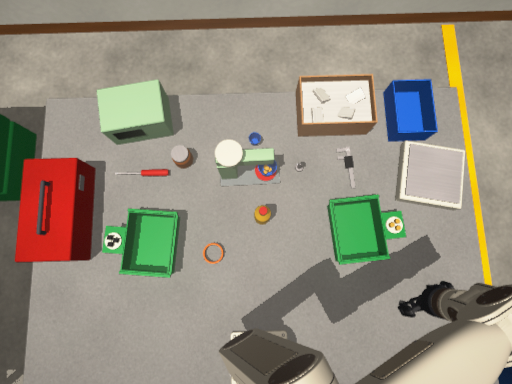

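View pics/side0.png

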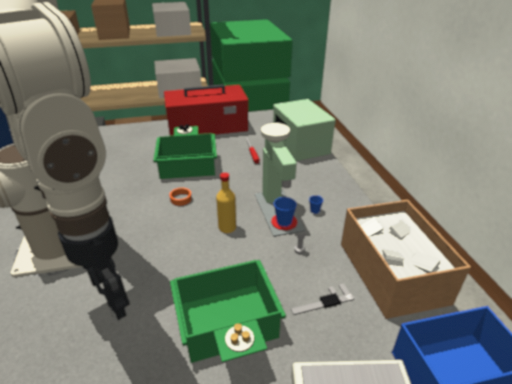

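Top view: the brass sample (393,224) is on the right tote, and the large cup is at (266,171) on the red pad. The small look-alike cup is at (255,139), the bottle at (262,214) and the gauge at (300,166). The side view agrees. Next I'll convert these to metric positions.

```bash
cat > h.py <<'E'
from plant import bot
import cv2,numpy as np
def plane(c,uv,z):
    d=c["R"].T@np.linalg.inv(c["mtx"])@np.array([uv[0],uv[1],1.]); o=-c["R"].T@c["t"]
    return o+d*(z-o[2])/d[2]
def proj(c,X):
    p=c["mtx"]@(c["R"]@np.array(X)+c["t"]); return p[:2]/p[2]
def blobs(im,lo,hi,amin=15):
    m=cv2.inRange(cv2.cvtColor(im,cv2.COLOR_BGR2HSV),lo,hi)
    n,_,s,ce=cv2.connectedComponentsWithStats(m)
    return [(int(s[i,4]),s[i,:4].tolist(),ce[i].round(1).tolist()) for i in range(1,n) if s[i,4]>=amin],m
E
python3 - <<'E'
from h import *
im=cv2.imread("pics/top0.png"); c=bot.camera_info("top")
for nm,lo,hi in [("blue",(105,120,50),(125,255,255)),("red",(172,150,90),(180,255,255)),("red2",(0,150,90),(5,255,255)),("yel",(12,150,90),(30,255,255)),("green",(55,150,40),(75,255,255))]:
    print(nm,blobs(im,lo,hi)[0])
P=lambda u,v,z:plane(c,(u,v),z).round(3)
_,m=blobs(im,(55,150,40),(75,255,255)); m[:, :310]=0; m[:,450:]=0
ct=max(cv2.findContours(m,0,2)[0],key=cv2.contourArea)
pts=np.array([plane(c,p[0],.09)[:2] for p in ct],np.float32); print("tote+ledge",cv2.minAreaRect(pts))
print("sample",P(393.5,224,.09),"gauge",P(300,164,.07),"hopper",P(229,152,.26),"cup",P(266,171,.05),"bottlecap",P(263,211,.19))
x=cv2.resize(im[110:240,205:320],None,fx=4.5,fy=4.5,interpolation=2)
cv2.imwrite("pics/c1.png",x)
s=cv2.imread("pics/side0.png"); cv2.imwrite("pics/c2.png",cv2.resize(s[110:270,200:340],None,fx=3.7,fy=3.7,interpolation=2))
cs=bot.camera_info("side")
for nm,lo,hi in [("blue",(105,120,50),(125,255,255)),("red",(172,150,90),(180,255,255))]: print(nm,blobs(s,lo,hi)[0])
E
```

```text
blue [(2874, [384, 79, 54, 62], [409.7, 109.8]), (74, [251, 133, 10, 11], [255.5, 138.5]), (32, [267, 166, 10, 10], [271.9, 170.6]), (177, [499, 367, 13, 17], [505.7, 376.2])]
red []
red2 [(5363, [15, 158, 63, 104], [46.7, 210.2]), (92, [255, 167, 20, 14], [263.0, 175.5]), (161, [141, 169, 27, 7], [154.3, 172.4]), (50, [259, 207, 8, 8], [262.7, 210.4])]
yel [(414, [338, 14, 72, 10], [374.0, 19.0]), (31, [419, 20, 28, 2], [433.2, 20.9]), (61, [84, 22, 31, 4], [98.9, 23.5]), (288, [39, 23, 119, 10], [106.6, 28.7]), (2154, [441, 24, 51, 262], [465.4, 136.8]), (16, [175, 160, 13, 5], [180.9, 162.6]), (29, [264, 166, 7, 8], [266.6, 169.1]), (155, [255, 206, 16, 17], [261.7, 215.2]), (16, [389, 223, 5, 4], [391.1, 224.3]), (15, [395, 226, 5, 4], [397.2, 227.3]), (71, [203, 243, 20, 20], [212.4, 252.5])]
green [(2058, [0, 115, 36, 85], [13.0, 156.4]), (3084, [330, 195, 75, 69], [361.5, 229.8]), (69, [128, 209, 25, 5], [138.3, 211.0]), (631, [136, 216, 28, 48], [147.7, 233.9]), (273, [103, 226, 24, 30], [116.6, 238.3]), (54, [120, 270, 29, 4], [131.3, 271.9])]
tote+ledge ((0.4294745922088623, -0.3827837407588959), (0.21514755487442017, 0.2366379052400589), 4.599232196807861)
sample [ 0.438 -0.469  0.09 ] gauge [ 0.661 -0.167  0.07 ] hopper [0.657 0.072 0.26 ] cup [ 0.644 -0.047  0.05 ] bottlecap [ 0.483 -0.027  0.19 ]
blue [(269, [0, 109, 12, 38], [3.8, 130.7]), (446, [274, 197, 22, 28], [284.3, 209.6]), (156, [310, 196, 12, 17], [315.4, 203.4]), (7520, [393, 307, 119, 77], [456.6, 348.6])]
red [(42, [275, 216, 20, 12], [283.5, 223.0])]
```

View pics/c1.png

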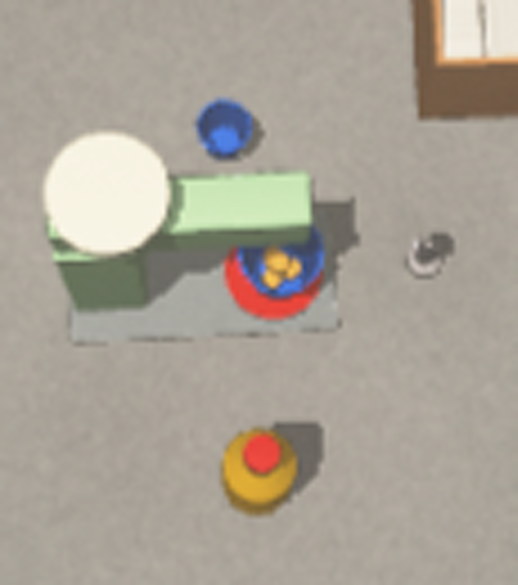

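View pics/c2.png

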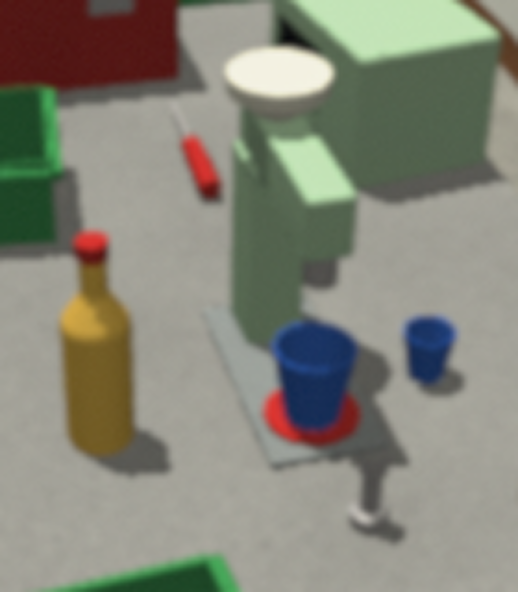

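c1: the foot plate's front edge runs (72,343)–(338,328), the cup shows below the arm, the bottle is in front and the gauge on the right. c2: the red disc spans 264–360, widest near row 411, and the cup rim spans (273..357, 345).

Run:
```python
from h import *
c=bot.camera_info("top");cs=bot.camera_info("side")
f=lambda u,v:(205+u/4.5-.4,110+v/4.5-.4); g=lambda u,v:(200+u/3.7-.4,110+v/3.7-.4)
a=plane(c,f(72,343),.006);b=plane(c,f(338,328),.006);y=(a-b)/np.linalg.norm(a-b);x=np.array([y[1],-y[0],0])
print("plate",a,b,np.linalg.norm(a-b),"yaw",np.arctan2(x[1],x[0]),"pad top",b+.05*x+.05*y)
print("pad side",plane(cs,g(312,411),.01), "cup rim side",plane(cs,g(315,345),.08))
print("pad top: disc bottom edge",plane(c,f(275,319),.01),"left edge",plane(c,f(225,272),.01))
print("bottle base side",plane(cs,g(101,436),0),"cap",plane(cs,g(91,240),.19),"gauge side base",plane(cs,g(366,516),0), "gauge top",plane(cs,g(373,462),.07))
print("small cup",plane(cs,g(429,375),0), "gauge top-cam",plane(c,f(430,250),.035),"bottle",plane(c,f(262,452),.19))
# ik feasibility: horizontal-ish approaches
pad=(b+.05*x+.05*y)
from itertools import product
for az,el in product(np.radians(range(-60,91,15)),np.radians([0,10,20,30,40])):
    tx=np.array([np.cos(az)*np.cos(el),np.sin(az)*np.cos(el),-np.sin(el)]); 
    for s in(1,-1):
        tz=s*np.array([-np.sin(az),np.cos(az),0]); R=np.c_[tx,np.cross(tz,tx),tz]
        p=np.array([pad[0],pad[1],.055])-.006*tx
        q=bot.ik(p,R); q2=bot.ik(p-.15*tx,R)
        if q is not None: print(int(round(np.degrees(az))),int(round(np.degrees(el))),s,np.round(q,2), q2 is not None)
```

```text
plate [0.60331162 0.12032339 0.006     ] [ 0.60945649 -0.09783819  0.006     ] 0.21824810342395015 yaw 0.028159165219013654 pad top [ 0.6580289  -0.04645024  0.006     ]
pad side [ 0.66113692 -0.04120337  0.01      ] cup rim side [ 0.65956411 -0.04386258  0.08      ]
pad top: disc bottom edge [ 0.61766924 -0.04633325  0.01      ] left edge [ 0.6583429  -0.00662046  0.01      ]
bottle base side [ 0.48791675 -0.02131492  0.        ] cap [ 0.48798772 -0.0216114   0.19      ] gauge side base [ 0.66872197 -0.15999798  0.        ] gauge top [ 0.66355723 -0.17681282  0.07      ]
small cup [ 0.77741428 -0.00560406  0.        ] gauge top-cam [ 0.66577509 -0.17264846  0.035     ] bottle [ 0.48613657 -0.02671052  0.19      ]
-60 0 1 [ 0.37  1.14 -0.44 -1.58 -1.42  0.  ] False
-60 0 -1 [ 0.37  1.14 -0.44 -1.58 -1.42 -3.14] False
-60 10 1 [ 0.36  0.88 -0.44 -0.49 -1.33  0.82] True
-60 10 -1 [ 0.36  0.88 -0.44 -0.49 -1.33 -2.32] True
-60 20 1 [ 0.34  0.77 -0.38 -0.04 -1.18  1.07] True
-60 20 -1 [ 0.34  0.77 -0.38 -0.04 -1.18 -2.07] True
-60 30 1 [ 0.3   0.69 -0.33  0.19 -1.01  1.15] True
-60 30 -1
[... 3917 characters left out ...]
43  1.74  1.28 -2.51] False
75 10 -1 [-0.5   1.18  0.43  1.74  1.28  0.63] False
75 20 1 [-0.48  1.02  0.28  1.36  1.16 -2.14] True
75 20 -1 [-0.48  1.02  0.28  1.36  1.16  1.  ] True
75 30 1 [-0.45  0.91  0.19  1.16  1.02 -1.93] True
75 30 -1 [-0.45  0.91  0.19  1.16  1.02  1.21] True
75 40 1 [-0.4   0.82  0.14  1.06  0.86 -1.79] True
75 40 -1 [-0.4   0.82  0.14  1.06  0.86  1.35] True
90 20 1 [-0.44  1.23  0.7   1.91  1.01 -2.52] False
90 20 -1 [-0.44  1.23  0.7   1.91  1.01  0.62] False
90 30 1 [-0.42  1.09  0.56  1.66  0.91 -2.3 ] True
90 30 -1 [-0.42  1.09  0.56  1.66  0.91  0.84] True
90 40 1 [-0.38  0.97  0.45  1.47  0.79 -2.13] True
90 40 -1 [-0.38  0.97  0.45  1.47  0.79  1.01] True
```

Pad ≈ (0.660, −0.044), from several agreeing measurements. Tote ≈ (0.428, −0.351), yaw ≈ 0.08; the bottle and gauge leave a corridor from the front-right. I'll move to pre-grasp there.

```bash
cat >> h.py <<'E'
PAD=np.array([.660,-.044,.010]); AZ,EL=np.radians(40),np.radians(20)
def rot(az,el,s=1):
    tx=np.array([np.cos(az)*np.cos(el),np.sin(az)*np.cos(el),-np.sin(el)]); tz=s*np.array([-np.sin(az),np.cos(az),0])
    return np.c_[tx,np.cross(tz,tx),tz]
E
python3 - <<'E'
from h import *
c=bot.camera_info("wrist");o=-c["R"].T@c["t"];print("cam in tool",bot.get_ee_rot().T@(o-bot.get_tool_pos()),"axis",bot.get_ee_rot().T@c["R"][2])
# pour feasibility
T=np.array([.428,-.351,.165])
for az in range(-100,1,15):
    R=rot(np.radians(az),EL); q=bot.ik(T-.006*R[:,0],R); print(az,None if q is None else np.round(q,2))
R=rot(AZ,EL); g=PAD+[0,0,.045]-.003*R[:,0]
bot.goto(g-.15*R[:,0]+[0,0,.15],R); print(bot.get_clock(),bot.get_qpos().round(2))
bot.move_straight(g-.15*R[:,0],v=.15)
c=bot.camera_info("wrist"); im=bot.snapshot("wrist"); cv2.imwrite("pics/w1.png",im); np.savez("w1",**c)
print("proj pad",proj(c,PAD),"rim",proj(c,PAD+[0,0,.07]),"clock",bot.get_clock())
E
```

```text
cam in tool [-0.11685473  0.07750978 -0.00032771] axis [ 0.95337742 -0.30177892 -0.00098637]
-100 [-0.18  0.51 -0.42  0.62 -1.22  1.55]
-85 [-0.21  0.39 -0.77 -0.26 -1.12  0.85]
-70 [-0.29  0.38 -1.   -0.84 -0.86  0.43]
-55 None
-40 None
-25 None
-10 [-1.08  0.38 -1.02 -0.87  0.83 -0.41]
2.4083 [-0.72  0.28 -0.49  0.39  1.19 -1.14]
proj pad [264.01845768 134.67874047] rim [263.98341663 215.93544558] clock 3.6083
```

View pics/w1.png

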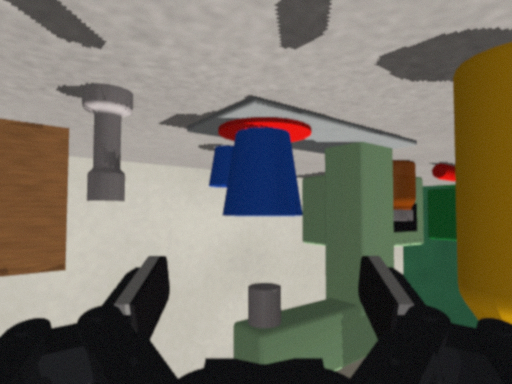

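The view is upside down, so the camera is under the tool in this roll. Cup rim centre (262.5, 215) against a predicted (264, 216): agreement within about 1 mm. I'll roll the tool half a turn so the camera is on top, re-check, scan pour poses, then grasp and lift.

Run:
```python
from h import *
q=bot.get_qpos(); q[5]+=np.pi; bot.movej(q)
c=bot.camera_info("wrist"); im=bot.snapshot("wrist"); cv2.imwrite("pics/w2.png",im)
print([b for b in blobs(im,(105,120,40),(125,255,255),300)[0]], "pred rim",[proj(c,PAD+[0,0,.07]+.034*d*np.array([-np.sin(AZ),np.cos(AZ),0])).round(1) for d in(1,-1)],"foot",proj(c,PAD).round(1))
for n in ("top","wrist"): pass
for az in range(-10,61,10):
  for z in(.165,.19):
    R=rot(np.radians(az),EL,-1); T=np.array([.428,-.351,z]); n=np.array([-np.sin(np.radians(az)),np.cos(np.radians(az)),0])
    q=bot.ik(T-.045*n-.006*R[:,0],R); print(az,z,None if q is None else np.round(q,2))
```

```text
[(7044, [223, 129, 98, 117], [269.8, 184.2])] pred rim [array([221.2, 162.6]), array([305. , 162.7])] foot [263.  226.3]
-10 0.165 [-1.15  0.4  -0.92 -0.75  0.89  2.68]
-10 0.19 [-1.15  0.33 -0.9  -0.65  0.89  2.68]
0 0.165 [-1.19  0.42 -0.77 -0.41  1.06  2.44]
0 0.19 [-1.19  0.35 -0.75 -0.33  1.06  2.44]
10 0.165 [-1.2   0.46 -0.57  0.04  1.17  2.1 ]
10 0.19 [-1.2   0.41 -0.55  0.11  1.17  2.1 ]
20 0.165 [-1.19  0.55 -0.33  0.61  1.22  1.65]
20 0.19 [-1.19  0.51 -0.31  0.67  1.22  1.65]
30 0.165 [-1.17  0.69 -0.08  1.14  1.2   1.21]
30 0.19 [-1.17  0.65 -0.06  1.2   1.2   1.21]
40 0.165 [-1.15  0.82  0.15  1.54  1.13  0.88]
40 0.19 [-1.15  0.79  0.17  1.59  1.13  0.88]
50 0.165 [-1.11  0.93  0.35  1.83  1.04  0.66]
50 0.19 [-1.11  0.9   0.37  1.87  1.04  0.66]
60 0.165 [-1.07  1.03  0.55  2.05  0.93  0.51]
60 0.19 [-1.07  1.    0.56  2.09  0.93  0.51]
```

View pics/w2.png

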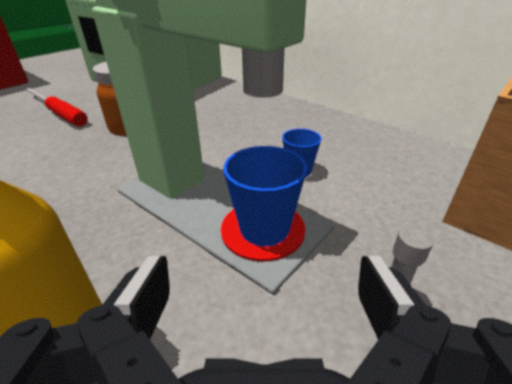

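Camera now on top: the cup's rim spans 224–307 around row 168 (predicted 221–305, 163) and the disc centre is (263, 229), which puts it about 3 mm nearer. The fingers clear the bottle and gauge. Grasping.

Run:
```python
from h import *
R=rot(AZ,EL,-1); h=np.array([np.cos(AZ),np.sin(AZ),0]); left=np.array([-h[1],h[0],0])
g=PAD+[0,0,.045]-.003*R[:,0]-.003*h-.001*left
np.save("g.npy",g)
bot.move_straight(g,v=.1); print("at",bot.get_tool_pos()-g,bot.get_ft_force().round(1))
bot.gripper_to(.03,50); print("w",bot.get_gripper_width())
f0=bot.get_ft_force(); bot.move_straight(g+[0,0,.025],v=.05); bot.wait(.2)
print("w",bot.get_gripper_width(),"df",(bot.get_ft_force()-f0).round(2),bot.get_clock())
cv2.imwrite("pics/w3.png",bot.snapshot("wrist"))
```

```text
at [-0.00010962 -0.00042193  0.00022765] [-0.6 -0.2 -0.2]
w 0.0601767894641434
w 0.06063596072070001 df [ 1.27  1.01 -5.7 ] 9.1417
```

View pics/w3.png

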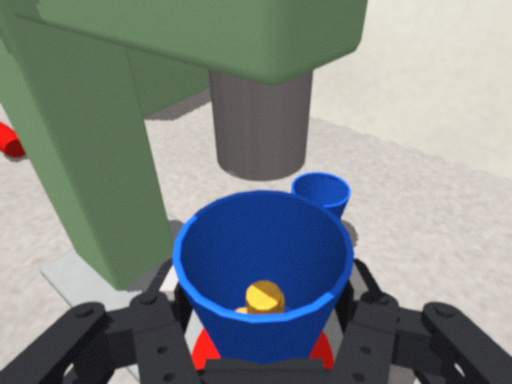

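The cup is held level (width 60.6 mm) and lifted off the pad, with the rollers visible inside. Next: pull out, carry, pour.

Run:
```python
from h import *
from scipy.spatial.transform import Rotation as Ro
g=np.load("g.npy"); h=np.array([np.cos(AZ),np.sin(AZ),0])
az=np.radians(30); n=np.array([-np.sin(az),np.cos(az),0]); R=rot(az,EL,-1)
p=np.array([.428,-.351,.165])-.045*n-.006*R[:,0]
R2=lambda d:R@Ro.from_euler("x",-d,degrees=True).as_matrix()
bot.move_straight(g+[0,0,.028]-.17*h,v=.12)
a=bot.get_tool_pos(); a[2]=.21; bot.move_straight(a,v=.12)
b=p.copy(); b[2]=.21; bot.move_straight(b,R,v=.15); bot.move_straight(p,v=.1)
q0=bot.get_qpos(); print(q0.round(2),bot.get_clock())
# which sense of j6 tips mouth to +n?
q1=bot.ik(p,R2(40)); print("j6 step",(q1-q0).round(2))
s=np.sign(q1[5]-q0[5])
for d in (40,70,85,100,115,130,150):
    q=q0.copy(); q[5]+=s*np.radians(d); bot.movej(q)
    if d>=85: bot.wait(.3)
bot.wait(.8); cv2.imwrite("pics/t1.png",bot.snapshot("top")); cv2.imwrite("pics/w4.png",bot.snapshot("wrist"))
print(bot.get_clock(),bot.get_gripper_width())
t=bot.snapshot("top")[180:280,315:415]; cv2.imwrite("pics/t1c.png",cv2.resize(t,None,fx=5,fy=5,interpolation=2))
```

```text
[-1.17  0.69 -0.08  1.15  1.2   1.21] 14.35
j6 step [-0.  -0.  -0.  -0.  -0.  -0.7]
19.8833 0.060107399692903206
```

View pics/t1c.png

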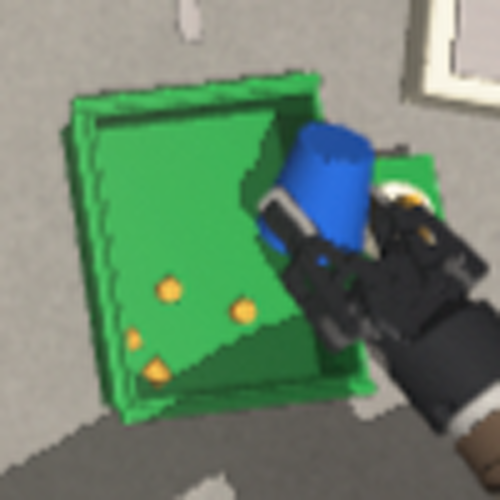

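All four rollers lie in the tote: (170,290), (243,310), (133,340) and (155,370) in the crop. Rolling back and returning the cup to just above the pad for a look.

Run:
```python
from h import *
g=np.load("g.npy"); h=np.array([np.cos(AZ),np.sin(AZ),0]); R=rot(AZ,EL,-1)
q=bot.get_qpos(); q[5]+=np.radians(150); bot.movej(q)
a=bot.get_tool_pos(); a[2]=.21; bot.move_straight(a,v=.12)
b=g-.17*h; b[2]=.21; bot.move_straight(b,R,v=.15)
bot.move_straight(g+[0,0,.025]-.17*h,v=.12)
bot.move_straight(g+[0,0,.025],v=.1); bot.move_straight(g+[0,0,.008],v=.05); bot.wait(.2)
print(bot.get_ft_force().round(2),bot.get_gripper_width(),bot.get_clock())
cv2.imwrite("pics/w5.png",bot.snapshot("wrist"))
s=bot.snapshot("side"); cv2.imwrite("pics/s5.png",cv2.resize(s[150:260,230:340],None,fx=5,fy=5,interpolation=2))
```

```text
[ 0.64 -0.01 -0.85] 0.06029697766434757 28.25
```

View pics/w5.png

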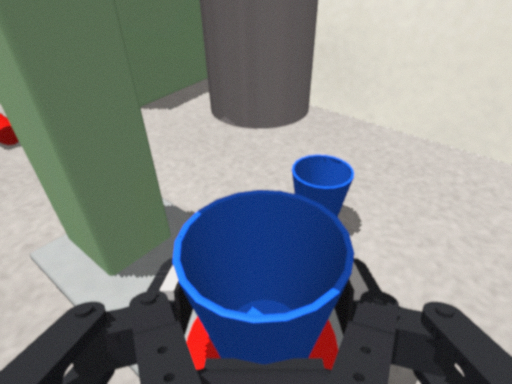

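View pics/s5.png

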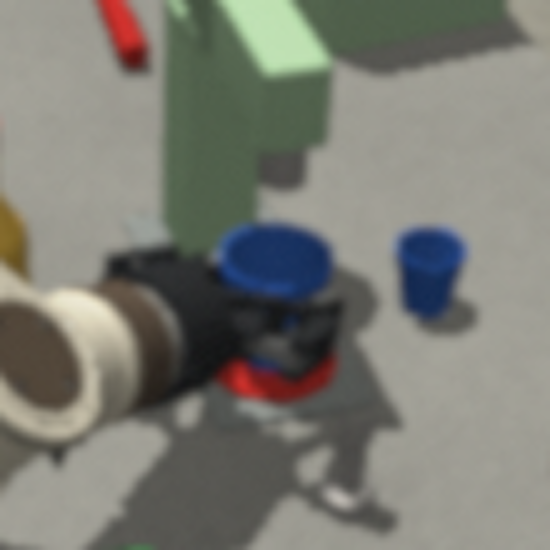

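The cup is empty, its rim sits exactly where it did after the lift (no slip or tilt), and it is centred over the pad. Lowering with force feedback, then releasing and retreating.

Run:
```python
from h import *
g=np.load("g.npy"); R=rot(AZ,EL,-1); f0=bot.get_ft_force()[2]
for dz in np.arange(.006,-.003,-.001):
    bot.move_straight(g+[0,0,dz],v=.02); bot.wait(.05); f=bot.get_ft_force()[2]-f0
    if f>3: break
print("contact dz",dz,f)
bot.gripper_to(.085); bot.wait(.2)
bot.move_straight(g-.15*R[:,0]+[0,0,dz],v=.1); bot.wait(.3)
c=bot.camera_info("wrist"); im=bot.snapshot("wrist"); cv2.imwrite("pics/w6.png",im)
print(bot.get_gripper_width(),bot.get_clock())
cv2.imwrite("pics/t6.png",bot.snapshot("top")); cv2.imwrite("pics/s6.png",bot.snapshot("side"))
a=cv2.resize(cv2.imread("pics/t6.png")[125:275,250:410],None,fx=2.4,fy=2.4); b=im[0:360,100:400]
cv2.imwrite("pics/f6.png",np.hstack([a,b[:a.shape[0]]]))
```

```text
contact dz -0.001 5.700020224035218
0.08512232415380797 33.325
```

View pics/f6.png

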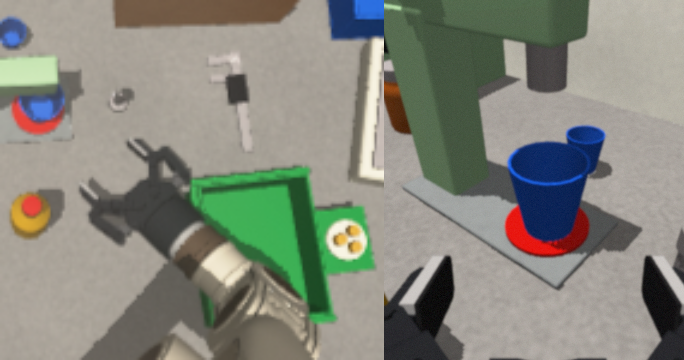

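The cup stands upright and centred on the pad, just as at the start, and the bottle, gauge and caliper are in place. I'll raise the arm, check the rollers in the side view, and hand in.

Run:
```python
from h import *
bot.move_straight(bot.get_tool_pos()+[0,0,.12],v=.15); bot.wait(.5)
c=bot.camera_info("side"); im=bot.snapshot("side")
for a,b,ce in blobs(im,(10,110,90),(28,255,255),4)[0]:
    if 170<ce[0]<285 and 255<ce[1]<360: print(a,ce,plane(c,ce,.012).round(3))
print(bot.get_clock(),bot.get_ft_force().round(1)); bot.hand_in()
```

```text
36 [196.3, 303.0] [ 0.366 -0.294  0.012]
39 [188.2, 311.5] [ 0.345 -0.314  0.012]
27 [213.1, 311.0] [ 0.402 -0.326  0.012]
164 [239.0, 333.8] [ 0.449 -0.4    0.012]
6 [208.5, 327.5] [ 0.386 -0.368  0.012]
34.925 [0.9 0.7 0.5]
the job is handed in; nothing more can be done
```

The job is done and handed in at about 35 s of the 72 s allowed. I took the blue cup from the pad and tipped its four brass rollers into the right tote, the one with the brass sample on its ledge. I then set the empty cup back on the red pad, let go and backed off.

**Rollers:** the top view just after the pour showed all four lying in the tote. In the last side view, four roller-coloured blobs fell on the tote floor, at about (0.37, −0.29), (0.35, −0.31), (0.40, −0.33) and (0.39, −0.37). The last was only a 6-pixel sliver, probably partly hidden by the tote wall. The fifth, larger blob in that check is the brass sample on the ledge.

**Cup:** before I lowered it, the wrist camera showed it empty and sitting in the grip as it had after the lift. After release it looked upright and centred on the pad; I did not measure its final tilt or offset.

**Bystanders:** the bottle, gauge and caliper looked undisturbed in the last picture I viewed. I did not check the tape, screwdriver and jar at the end, but the arm's path stayed on the other side of the scene from them.

**Odd reading:** the wrist force changed by 5.7 N at lift-off, more than the roughly 2.2 N that the cup and rollers weigh. The flared cup was probably wedged down onto the pad when gripped, and nothing slipped afterwards.

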